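# Clock a flatted lamp barrel in its V-mount and clamp it

## Task

The lamp's black homogeniser barrel lies loose in its V-mount with its bright milled flat still on the upper side. Without lifting it out of the groove, roll it away from the robot until you feel the flat drop and bed flush on the far face of the V, and slide it along the groove until its end is fully home against the lamp's flange. Swing the hold-down arm over and press its pad down onto the bedded barrel; leave the other things on the bench where they are.

Things in the scene. Friction and masses are not known exactly. Their poses are not given: they have to be found in the camera images.
- mount: Fixed black V-mount on an aluminium breadboard. Origin: bench level under the middle of the groove; x across the groove, away from the robot; y along the groove to the lamp; z up. The V's two 45 degree faces meet 40 mm up (at x = 0) and rise to 75 mm; block 90 mm long (y -45 to 45), 124 mm wide. Board 12 mm thick, x -130 to 130, y -150 to 190 mm.
- far_face: White PTFE liner of the V face farther from the robot, very slippery (friction about 0.07), as is the near one. Origin: middle of the face; z: its normal, up and towards the robot at 45 degrees; y along the groove; 44 mm wide up the slope, 90 mm long.
- lamp: Fixed ivory UV lamp head at the groove's +y end, about 84 x 95 x 115 mm, top at z = 130 mm. Origin: middle of the front of its 76 mm square flange, at mount x 0, y 58, z 82 mm; z: out of the flange, along the groove towards the barrel (mount -y); y up.
- barrel: Loose black barrel, 0.35 to 0.57 kg, 130 mm long. Origin: on its axis at mid-length; z: axis, away from the lamp; y: outward normal of the flat. Body 60 mm diameter, z -65 to 47 mm; knurled ring 66 mm diameter, z 47 to 65. Round side down, its axis is at mount x 0, z 82 mm; bedded on the far face at x 3, z 80. White line along the side away from the flat. Starts 10 to 25 mm short of the flange.
- flat_mid (a point): Middle of the barrel's bright milled flat, which is 30 mm wide, 26 mm from the axis (4 mm below the round) and runs the whole 112 mm of the body. Seen along the axis it spans 30 degrees either side of the barrel's y. It starts facing between 17 degrees to the robot's side of up and 69 degrees to the far side; bedded, it faces 135 degrees from up, down and away from the robot.
- lamp_end (a point): Centre of the barrel's flat end face that looks at the lamp (glass set flush in it); home when it meets the flange.
- hold_down (a joint): Angle of the hinged hold-down arm: 0 level, its white pad on a bedded barrel; 1.57 upright; starts 1.75 to 2.1, leaning back to the robot. Stiff hinge: it stays where it is left and takes about 1.5 N at the knob. Closed on a barrel not bedded it stops at about 0.05. Arm 20 mm wide, 8 mm thick, pad 58 mm from the hinge.
- clamp_knob (a point): Centre of the red ball knob, 20 mm diameter, at the end of the hold-down arm, 86 mm from the hinge axis.
- clamp_hinge (a point): Middle of the hold-down arm's hinge axis (along the groove), on the robot's side of the block at mount x -55, y 28, z 121 mm, between two lugs 27 mm apart and 128 mm high.
- dust_cap: Loose blue lens cap, 64 mm diameter, 14 mm high, lying on the board beyond the block. Origin under its centre. Leave it.
- bottle: Amber bottle, 70 mm diameter, 160 mm high, standing on the bench to the left. Origin under its centre. Leave it.
- driver: Screwdriver, 200 mm, with a yellow handle, lying on the bench to the right. Leave it.

How it is judged:
By the outcome, as a careful person would: the job done as asked, in the order asked, and still so for the second after the job is handed in, with the robot touching nothing.
It also fails if it takes over 66 s, if anything falls off the work surface, if the arm or the gripper's body presses on something with over 40 N, if the wrist force passes 120 N, or if a joint passes its speed limit or range.

## Robot

A 6-joint arm with a two-finger parallel gripper is mounted at the origin on the work surface. World frame = base frame: x ahead of the robot, y to its left, z up, the work surface at z = 0. Lengths are in mm, angles in degrees, forces in N, time in s.
With the tool pointing down it reaches from about 275 to 825 mm from the base axis. Payload 4.9 kg.
Tool frame: the origin (TCP) lies midway between the tips of the shut fingers; the grasp point (between the pads) lies manip.grip_point_offset behind it (manip.grip_point_offset is the distance from the TCP to the grasp point, in mm); z points along the fingers, y is the line along which they close (so a half turn about z gives the same grasp; the last joint's range is limited). The gripper opens to 85 mm and grips with 20 to 120 N. Pads are 22 mm wide; open, the fingers measure 114 mm over their backs; the gripper's body (76 mm by 85 mm) begins 54 mm behind the grasp point. The pads swing forward as they close: fully open they stand 13 mm farther back than shut.
Start: joints at [67.655, 18.69, -11.035, 60.275, 0, 82.311], TCP at [139.154, 532.123, 231.281] pointing down, gripper open.
Joint ranges: [-152.03, 152.03], [-55.5, 102.48], [-74.3, 77.21], [-110.64, 120.58], [-84.22, 78.4], [-180, 180]. Speed limits (degrees/s): [147.25, 147.25, 180, 180, 180, 180].

## Interface

Orientations are given as a 3x3 rotation matrix whose columns are the frame's x, y, z axes.
In Python, from cell import manip gives the robot as it stands.
- The arm moves only by the shell command python3 inch.py 'ROWS' [FORCE]. ROWS is 1 to 12 rows, parted by a bar, with the numbers parted by commas; each row has 5 numbers: the finger opening in mm, then dx, dy, dz in mm, then a turn about the tool's z in degrees; each row shifts and turns the commanded pose from where the row before left it, along the tool's axes as they then stand; what a row does not reach is not made up. A row lasts 1/8 s, in which the tool goes at most 62.5 mm and 10.7 degrees, less where a joint would pass 70% of its speed; a pose out of reach is approached as far as the arm can. The fingers move at their own pace and stop on an object; FORCE is the grip in N (left out, the last holds). Time passes only in rows, so rows that do not move let the fingers close. It prints the time, the measured TCP pose, the force, the opening and the grip force at its end. Input that does not fit is refused with a message, and nothing moves.
- manip.sense(): the state, without advancing time (a new reading comes with each control period).
- manip.capture(name): name is "side" or "top" or "wrist"; returns the picture (400x640x3 uint8, blue, green, red); there is no depth.
- manip.camera_params(name): a dict with "mtx" (3x3 intrinsics, pixels), "world_from_camera" (4x4, takes a point from camera to world coordinates); the wrist camera has in their place "T_tool_cam" (4x4, takes a point from camera to tool coordinates, whose origin is the TCP and whose axes are the flange's). Camera axes: x right, y up, looking along -z (the intrinsics and any distortion apply to the point x, -y, -z); pixel columns grow to the right and rows downward; lengths in mm; the calibration is good to about 2 mm. A picture is of the moment at which its call begins: read the wrist's pose just before it. camera_params takes no time and is no camera call.
- manip.finish_job(): hands the job in; it is judged then, once.
The state is a dict: "time_s": time; "q": joint angles; "qvel": joint speeds; "tau": joint torques, N m; "ee_pos": TCP position; "tcp_rot": TCP orientation; "wrist_force": force on the tool from outside, world axes, zero at the start; "ft_torque": the same for the moment, N m; "grip_width": finger opening in mm; "finger_force": force on a finger pad.
Only numpy, scipy, OpenCV 4.12 (cv2) and the standard library are available. Lean on these libraries where they do the work, as an engineer would, in place of code of your own. Each camera call takes 0.05 s, during which the arm holds its last target. There are 200 camera calls.

## Working session

There is one attempt and no reset: what is moved stays moved. The work goes in short steps, Python scripts to look and compute and a shell command to move; the robot and the scene stay as the last step left them, time stands still between calls to the robot, and variables do not carry over. Pictures are saved under pics/ and viewed, at most 10 in all, crops included, and the job is handed in when it is done.

```bash
ls; mkdir -p pics
python3 - <<'E'
from cell import manip
import cv2,numpy as np
for n in("side","top"):
    cv2.imwrite(f"pics/{n}0.png",manip.capture(n))
    p=manip.camera_params(n);print(n,{k:np.round(v,3).tolist() if not isinstance(v,str) else v for k,v in p.items()})
p=manip.camera_params("wrist");print({k:np.round(v,3).tolist() for k,v in p.items()})
s=manip.sense();print(s);print(manip.grip_point_offset)
E
```

```text
cell.py
inch.py
pics
side {'mtx': [[371.125, 0.0, 325.836], [0.0, 371.125, 192.532], [0.0, 0.0, 1.0]], 'world_from_camera': [[0.84, 0.374, -0.393, 93.443], [-0.542, 0.575, -0.612, -727.331], [-0.003, 0.727, 0.686, 870.431], [0.0, 0.0, 0.0, 1.0]]}
top {'mtx': [[407.862, 0.0, 322.33], [0.0, 407.862, 189.436], [0.0, 0.0, 1.0]], 'world_from_camera': [[0.023, 0.992, -0.127, 383.792], [-1.0, 0.02, -0.023, -20.823], [-0.02, 0.127, 0.992, 1276.058], [0.0, 0.0, 0.0, 1.0]]}
{'mtx': [[333.831, 0.0, 317.78], [0.0, 333.831, 197.377], [0.0, 0.0, 1.0]], 'T_tool_cam': [[0.0, 0.96, 0.279, 72.544], [1.0, -0.001, 0.001, 0.109], [0.001, 0.279, -0.96, -142.16], [0.0, 0.0, 0.0, 1.0]]}
{'time_s': 0.1, 'q': array([ 6.76537594e+01,  1.87270397e+01, -1.10851481e+01,  6.02746020e+01,
        5.99316927e-04,  8.23104545e+01]), 'qvel': array([-0.05729955, -0.03129874,  0.08762374,  0.01694129,  0.09915809,
       -0.00010219]), 'tau': array([ 1.52482251e-03, -4.44237328e+01,  2.63038552e+01,  7.78440619e-03,
       -2.21335125e-05,  8.31431265e-06]), 'ee_pos': array([138.9597043 , 531.63071573, 230.59609333]), 'tcp_rot': array([[-9.67459206e-01,  2.53026366e-01, -5.85592938e-04],
       [ 2.53026954e-01,  9.67458221e-01, -1.39703552e-03],
       [ 2.13049880e-04, -1.49974568e-03, -9.99998853e-01]]), 'wrist_force': array([-0.33728522, -0.46396724,  0.69014776]), 'ft_torque': array([-0.00499503, -0.00136888,  0.03095757]), 'finger_force': 0.0, 'grip_width': 85.3961434459121}
18.700000000000003
```

View pics/top0.png

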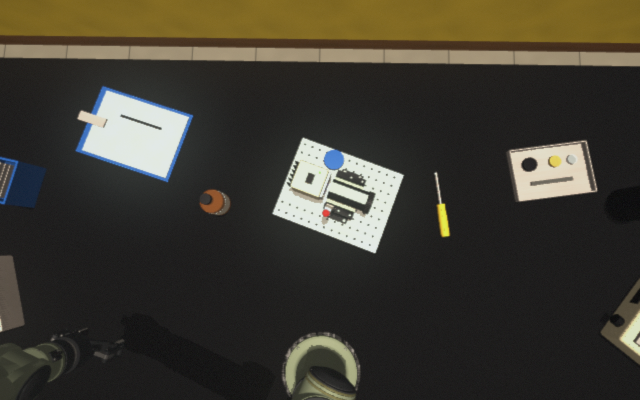

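View pics/side0.png

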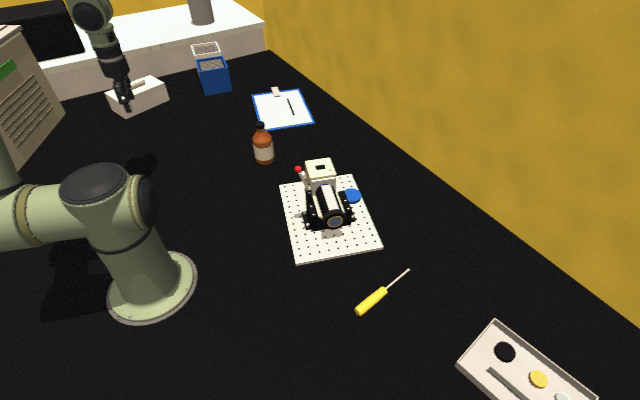

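The top view shows the board centred near (338,195), with the lamp at its left end, the knob at (326,213), the cap at (334,160), the bottle at (214,203) and the driver at (442,205). I'll enlarge both views.

Run:
```python
import cv2
a=cv2.imread("pics/top0.png")[130:260,265:410];b=cv2.imread("pics/side0.png")[145:270,270:390]
cv2.imwrite("pics/c1.png",cv2.resize(a,None,fx=4.6,fy=4.6,interpolation=cv2.INTER_CUBIC))
cv2.imwrite("pics/c2.png",cv2.resize(b,None,fx=4.6,fy=4.6,interpolation=cv2.INTER_CUBIC))
```

```text
(no output)
```

View pics/c1.png

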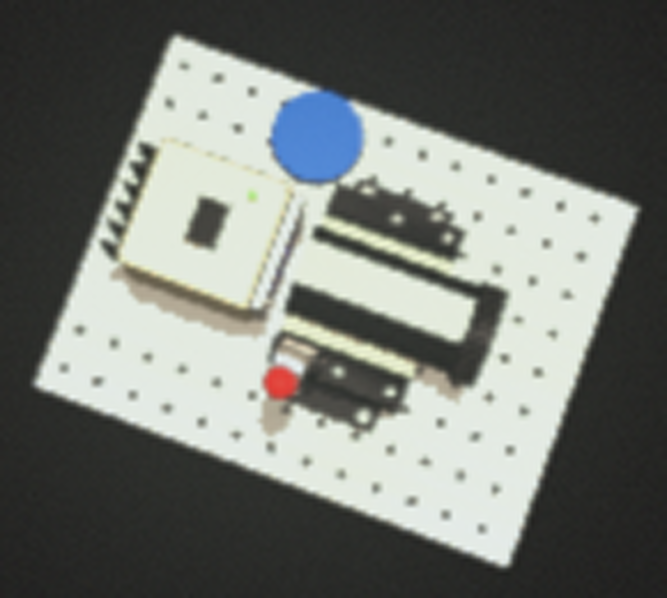

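View pics/c2.png

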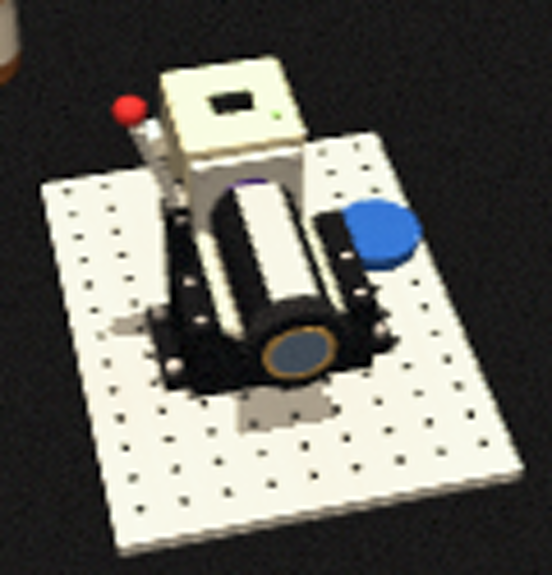

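The top crop gives the board corners as (172,37), (638,207), (508,567) and (35,384). The flat runs from (315,240)/(292,287) at the lamp end to (478,298)/(462,343) at the ring. The barrel is the right way round, and the knob is at (281,383). In the side crop the knob is at (129,110).

```bash
cat > h.py <<'E'
from cell import manip
import cv2,numpy as np
from scipy.optimize import least_squares
P={n:manip.camera_params(n) for n in("top","side")}
def proj(n,X):
    W=P[n]["world_from_camera"];X=np.atleast_2d(X)
    c=(X-W[:3,3])@W[:3,:3];c=c*[1,-1,-1]
    u=c@P[n]["mtx"].T
    return u[:,:2]/u[:,2:]
def R(t):
    t=np.radians(t);return np.array([[np.cos(t),-np.sin(t),0],[np.sin(t),np.cos(t),0],[0,0,1]])
def w(m,X): return np.atleast_2d(X)@R(m[2]).T+[m[0],m[1],0]
top=lambda p:np.array(p)/4.6+[265,130]-0.4
side=lambda p:np.array(p)/4.6+[270,145]-0.4
E
python3 - <<'E'
from h import *
C=[[130,190,12],[130,-150,12],[-130,-150,12],[-130,190,12]]
pt=top([(172,37),(638,207),(508,567),(35,384)]);ps=side([(377,133),(522,470),(118,545),(43,184)])
for use in((1,0),(0,1),(1,1)):
    f=lambda m:np.r_[use[0]*(proj("top",w(m,C))-pt).ravel(),use[1]*(proj("side",w(m,C))-ps).ravel()]
    r=least_squares(f,[400,-40,-20]);m=r.x;print(np.round(m,2),np.round(r.fun,1))
np.save("m.npy",m)
# flat: angle a toward far side, s = lamp-end gap
def bar(a,s):
    a=np.radians(a);o=[]
    for y in(58-s,58-s-112):
        for e in(1,-1):
            b=a+e*np.radians(30);o.append([30*np.sin(b),y,82+30*np.cos(b)])
    return o
ft=top([(315,240),(292,287),(478,298),(462,343)])
r=least_squares(lambda v:(proj("top",w(m,bar(*v)))-ft).ravel(),[10,15]);print(r.x,np.round(r.fun,1))
def knob(t): t=t[0];return [[-55+86*np.cos(t),28,121+86*np.sin(t)]]
r=least_squares(lambda t:np.r_[(proj("top",w(m,knob(t)))-top([(281,383)])).ravel(),(proj("side",w(m,knob(t)))-side([(129,110)])).ravel()],[1.9]);print("knob",r.x,r.fun,w(m,knob(r.x)))
E
```

```text
[525.89 -59.25 -19.55] [ 0.2 -0.5  0.1 -0.2 -0.   0.1 -0.3  0.5 -0.  -0.  -0.  -0.  -0.   0.
 -0.  -0. ]
[529.18 -61.23 -19.95] [ 0.  -0.   0.  -0.   0.  -0.   0.  -0.  -0.1 -0.3  0.1  0.1 -0.1  0.3
  0.  -0.3]
[527.5  -60.24 -19.7 ] [ 0.7 -1.1  0.5 -0.5  0.1 -0.3  0.  -0.2 -0.9 -0.3 -0.4 -0.1 -0.5  0.5
 -0.8 -0.2]
[ 0.79415302 12.05400636] [-0.8 -0.4  0.5 -1.   0.2  0.7  0.1  0.6]
knob [1.87809935] [ 0.10839995 -0.53074676 -0.44841207  0.37773785] [[460.66589652  -6.56614255 202.9711444 ]]
```

The flat faces almost straight up (about 1°), and the barrel is about 12 mm short of the flange. I'll roll it by drawing the closed fingertips over its top, with tool x across the groove. First I'll turn 5° and transit.

```bash
cat >> h.py <<'E'
def st():
    m=np.load("m.npy");s=manip.sense();p=s["ee_pos"];Rt=s["tcp_rot"]
    q=(p-[m[0],m[1],0])@R(m[2]);f=s["wrist_force"]@R(m[2])
    yaw=np.degrees(np.arctan2(Rt[1,0],Rt[0,0]))
    print("t",s["time_s"],"mount xyz",np.round(q,1),"F mount",np.round(f,1),"yaw-rel",round(yaw-m[2],2),"w",round(s["grip_width"],1))
    return s,m
def go(x,y,z):
    s,m=st();d=w(m,[[x,y,z]])[0]-s["ee_pos"];print("tool d",np.round(s["tcp_rot"].T@d,1),"dist",round(np.linalg.norm(d)))
E
python3 inch.py '0,0,0,0,5'; python3 -c "
from h import *
go(-30,-25,231)"
```

```text
time_s: 0.22
ee_pos: [139.0, 531.7, 230.8]
tcp_rot: [[-0.941, 0.339, -0.0], [0.339, 0.941, -0.001], [0.0, -0.001, -1.0]]
wrist_force: [-0.7, 0.1, 0.6]
grip_width: 69.7
finger_force: 0.0
t 0.225 mount xyz [-565.3  426.4  230.8] F mount [-0.7 -0.1  0.6] yaw-rel 179.9 w 69.7
tool d [-5.361e+02 -4.504e+02  3.000e-01] dist 700
```

```bash
python3 inch.py '0,-45,-38,-5,0 | 0,-45,-38,-5,0 | 0,-45,-38,-5,0 | 0,-45,-38,-5,0 | 0,-45,-38,-5,0 | 0,-45,-38,0,0 | 0,-45,-38,0,0 | 0,-45,-38,0,0 | 0,-45,-38,0,0 | 0,-45,-38,0,0 | 0,-45,-38,0,0 | 0,-41,-32,0,0'; python3 inch.py '0,0,0,0,0 | 0,0,0,0,0'
python3 - <<'E'
from h import *
go(-28,-25,120)
cv2.imwrite("pics/w1.png",manip.capture("wrist"))
E
```

```text
time_s: 1.72
ee_pos: [493.1, -74.0, 256.0]
tcp_rot: [[-0.941, 0.338, -0.0], [0.338, 0.941, 0.0], [0.0, 0.0, -1.0]]
wrist_force: [-0.6, 0.7, 0.4]
grip_width: -0.2
finger_force: 0.0
time_s: 1.98
ee_pos: [491.7, -71.6, 255.7]
tcp_rot: [[-0.942, 0.337, -0.002], [0.337, 0.942, 0.001], [0.002, 0.0, -1.0]]
wrist_force: [0.5, 0.2, -0.2]
grip_width: 0.2
finger_force: 0.0
t 1.975 mount xyz [-29.8 -22.8 255.7] F mount [ 0.4  0.3 -0.2] yaw-rel 180.02 w 0.2
tool d [ -2.1  -2.3 135.7] dist 136
```

View pics/w1.png

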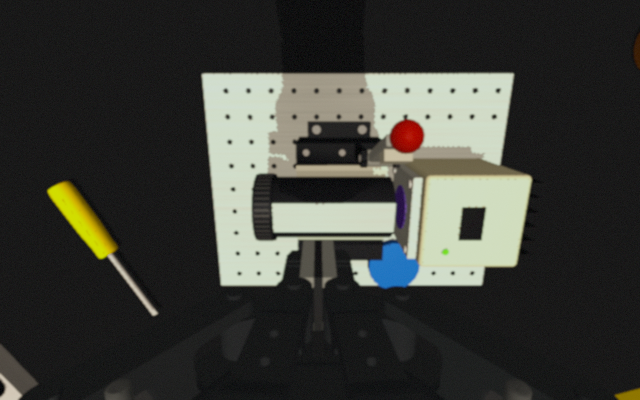

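The wrist view shows the board corners at (202,73), (514,73), (485,285) and (221,286). The flat runs from (272,203) to (396,238), the knob is at (407,136), and the barrel is clear of the flange with a gap. I'll cross-check the mount pose from this.

Run:
```python
from h import *
s=manip.sense();p=manip.camera_params("wrist");T=np.eye(4);T[:3,:3]=s["tcp_rot"];T[:3,3]=s["ee_pos"]
P["wrist"]=dict(mtx=p["mtx"],world_from_camera=T@p["T_tool_cam"])
C=[[-130,-150,12],[-130,190,12],[130,190,12],[130,-150,12]]
pw=np.array([(202,73),(514,73),(485,286),(221,286)])
m0=np.load("m.npy")
r=least_squares(lambda m:(proj("wrist",w(m,C))-pw).ravel(),m0);print(r.x,np.round(r.fun,1))
m=r.x
def bar(a,g):
    a=np.radians(a);o=[]
    for y in(58-g,58-g-112):
        for e in(1,-1):
            b=a+e*np.radians(30);o.append([30*np.sin(b),y,82+30*np.cos(b)])
    return o
f=np.array([(396,238),(394,204),(272,237),(272,203)])
r=least_squares(lambda v:(proj("wrist",w(m,bar(*v)))-f).ravel(),[0,12]);print(r.x,np.round(r.fun,1))
```

```text
[526.98205454 -57.80920942 -19.41696391] [ 0.1  0.8  0.9 -0.3 -2.2 -0.8  0.9 -0.2]
[ 8.88306382 12.08548005] [-3.4 -4.7  1.7  0.8  1.8 -3.3 -0.2  2.1]
```

```bash
python3 inch.py '0,0,-2,45,0 | 0,0,0,45,0 | 0,0,0,45,0 | 0,0,0,6,0 | 0,0,0,0,0'; python3 inch.py '0,0,0,2,0 | 0,0,0,2,0 | 0,0,0,0,0';  python3 -c "
from h import *
st()"
```

```text
time_s: 2.65
ee_pos: [492.1, -73.2, 116.2]
tcp_rot: [[-0.942, 0.335, 0.0], [0.335, 0.942, -0.0], [-0.0, 0.0, -1.0]]
wrist_force: [1.3, -0.4, 1.1]
grip_width: 0.0
finger_force: 0.0
time_s: 3.02
ee_pos: [492.2, -74.0, 111.9]
tcp_rot: [[-0.942, 0.336, 0.001], [0.336, 0.942, -0.0], [-0.001, 0.0, -1.0]]
wrist_force: [0.4, 0.2, 0.4]
grip_width: -0.2
finger_force: 0.0
t 3.025 mount xyz [-28.6 -24.8 111.9] F mount [0.3 0.4 0.4] yaw-rel 180.04 w -0.2
```

```bash
for i in 1 2; do python3 inch.py '0,0,0,2,0 | 0,0,0,1,0 | 0,0,0,0,0' | grep -E 'pos|force'; done;  python3 -c "
from h import *
st()"
```

```text
ee_pos: [491.8, -73.8, 108.1]
wrist_force: [-0.1, -0.4, -0.2]
finger_force: 0.0
ee_pos: [491.8, -73.8, 105.2]
wrist_force: [0.1, -0.4, -0.2]
finger_force: 0.0
t 3.775 mount xyz [-29.1 -24.8 105.2] F mount [ 0.2 -0.3 -0.2] yaw-rel 180.04 w -0.3
```

```bash
for i in 1 2 3; do python3 inch.py '0,-1,0,0,0 | 0,-1,0,0,0 | 0,0,0,0,0' | grep -E 'pos|wrist_f'; done
```

```text
ee_pos: [493.8, -74.5, 105.3]
wrist_force: [-0.6, -0.7, 0.2]
ee_pos: [494.0, -74.6, 105.2]
wrist_force: [-5.4, 1.8, 5.2]
ee_pos: [494.2, -74.7, 105.1]
wrist_force: [-9.8, 2.5, 10.9]
```

```bash
for i in 1 2; do python3 inch.py '0,-2,0,-0.5,0 | 0,-2,0,-0.5,0 | 0,-2,0,-0.5,0' | grep -E 'wrist_f';python3 -c "
from h import *
st()"; done
```

```text
wrist_force: [-20.9, 6.0, 25.3]
t 5.275 mount xyz [-24.3 -24.9 106.6] F mount [-21.7  -1.4  25.3] yaw-rel 180.07 w 0.1
wrist_force: [-32.1, 9.5, 38.5]
t 5.65 mount xyz [-21.4 -24.9 108.6] F mount [-33.4  -1.8  38.5] yaw-rel 180.09 w 0.0
```

Run:
```python
from h import *
a=cv2.resize(manip.capture("wrist")[130:290,220:440],None,fx=3.6,fy=3.6,interpolation=cv2.INTER_CUBIC)
cv2.imwrite("pics/w2.png",a)
```

```text
(no output)
```

View pics/w2.png

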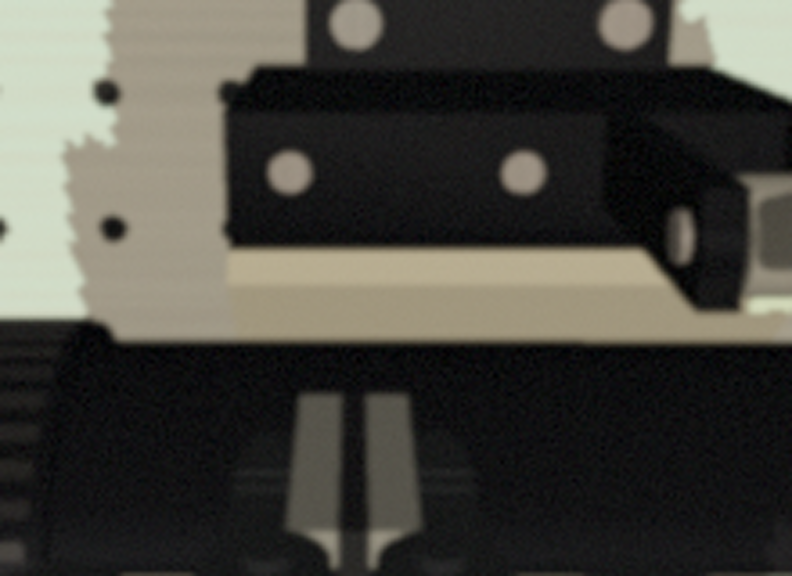

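```bash
for i in 1 2 3; do python3 inch.py '0,-2,0,-1,0 | 0,-2,0,-0.5,0' | grep -E 'zzz';python3 -c "
from h import *
st()"; done
```

```text
t 5.95 mount xyz [-18.9 -24.9 110.4] F mount [-36.8  -2.2  45.8] yaw-rel 180.1 w -0.0
t 6.2 mount xyz [-15.4 -25.  112.8] F mount [-40.7  -2.4  55.2] yaw-rel 180.1 w 0.2
t 6.45 mount xyz [ -1.9 -24.6 114.1] F mount [ 1.1  0.1 -0.2] yaw-rel 180.08 w 0.1
```

```bash
python3 inch.py '0,20,0,-30,0 | 0,0,0,-30,0 | 0,0,0,0,0'|grep pos
python3 - <<'E'
from h import *
st()
a=cv2.resize(manip.capture("wrist")[100:300,180:460],None,fx=2.8,fy=2.8,interpolation=cv2.INTER_CUBIC)
b=cv2.resize(manip.capture("side")[170:240,290:370],None,fx=6,fy=6,interpolation=cv2.INTER_CUBIC)
a=a[:560,:784];c=np.zeros((600,800,3),np.uint8);c[:340,:480]=cv2.resize(a,(480,340));c[-420+0:, -480:]=np.where(b.sum(2,keepdims=True)>=0,b,0) if 0 else c[-420:,-480:]
c[:340,:480]=cv2.resize(a,(480,340));bb=cv2.resize(b,(320,280));c[320:600,480:800]=bb
cv2.imwrite("pics/w3.png",c)
E
```

```text
ee_pos: [503.5, -77.8, 175.1]
t 6.825 mount xyz [-16.7 -24.7 175.1] F mount [-0.1 -0.2  0.3] yaw-rel 180.05 w -0.0
```

View pics/w3.png

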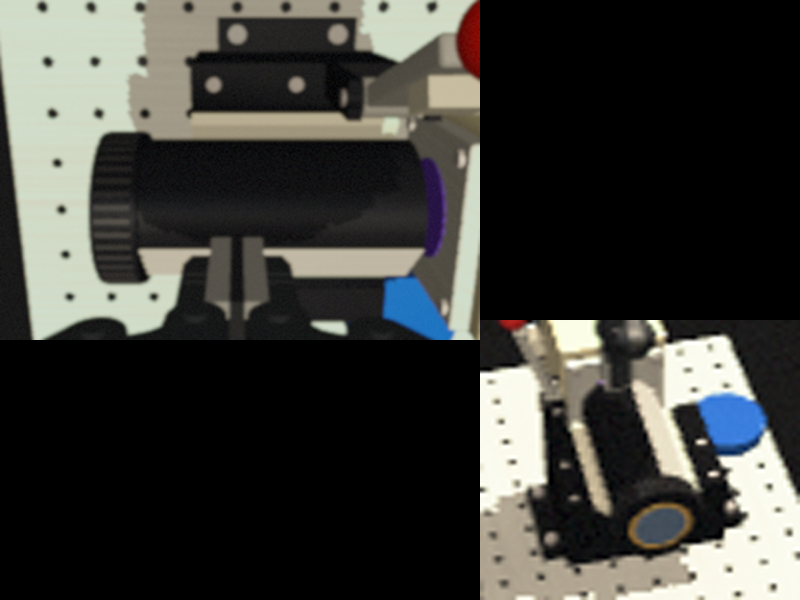

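The wrist view shows the flat now on the far side, with its near edge at crop row 248 (full-image row about 246, columns about 261 to 424). I'll turn that edge into an angle.

Run:
```python
from h import *
s=manip.sense();p=manip.camera_params("wrist");T=np.eye(4);T[:3,:3]=s["tcp_rot"];T[:3,3]=s["ee_pos"]
P["wrist"]=dict(mtx=p["mtx"],world_from_camera=T@p["T_tool_cam"])
m=np.load("m.npy")
for b in range(-70,120,10):
    r=np.radians(b);print(b,np.round(proj("wrist",w(m,[[30*np.sin(r),-66,82+30*np.cos(r)],[30*np.sin(r),46,82+30*np.cos(r)]])).ravel()))
```

```text
-70 [259. 195. 420. 195.]
-60 [258. 200. 422. 200.]
-50 [257. 206. 424. 206.]
-40 [256. 213. 425. 213.]
-30 [256. 220. 426. 221.]
-20 [255. 228. 426. 229.]
-10 [255. 236. 426. 237.]
0 [256. 244. 425. 244.]
10 [256. 251. 424. 251.]
20 [257. 257. 423. 257.]
30 [258. 262. 422. 262.]
40 [259. 265. 420. 265.]
50 [260. 268. 418. 268.]
60 [261. 268. 416. 269.]
70 [262. 268. 414. 268.]
80 [263. 266. 412. 267.]
90 [265. 264. 410. 264.]
100 [266. 260. 408. 260.]
110 [266. 256. 407. 256.]
```

The flat now faces about 37° to the far side, with no axial shift. The sideways push was too steep, so I'll press straight down on the crown and draw across in several gentle strokes.

```bash
python3 inch.py '0,-8,0,28,0 | 0,0,0,29,0 | 0,0,0,2,0 | 0,0,0,0,0'|grep pos; for i in 1 2 3; do python3 inch.py '0,0,0,1,0 | 0,0,0,1,0 | 0,0,0,0,0' | grep -E 'zzz';python3 -c "
from h import *
st()"; done
```

```text
ee_pos: [508.1, -79.7, 112.5]
t 7.8 mount xyz [-11.3 -24.8 111.9] F mount [-2.  -0.9  2.8] yaw-rel 180.04 w -0.4
t 8.175 mount xyz [-11.1 -24.9 111.6] F mount [-7.  -0.7 17.3] yaw-rel 180.05 w -0.1
t 8.55 mount xyz [-11.  -24.9 111.3] F mount [-12.   -1.7  32.6] yaw-rel 180.05 w 0.2
```

```bash
for i in 1 2 3; do python3 inch.py '0,-1,0,-0.4,0 | 0,-1.5,0,-0.4,0 | 0,-1.5,0,0,0' | grep -E 'zzz';python3 -c "
from h import *
st()"; done
```

```text
t 8.925 mount xyz [ -6.1 -24.7 111.8] F mount [-6.8 -0.3 24.3] yaw-rel 180.06 w -0.1
t 9.3 mount xyz [ -2.5 -24.5 111.9] F mount [-8.   0.2 22.9] yaw-rel 180.06 w 0.2
t 9.675 mount xyz [  1.5 -24.6 112. ] F mount [-5.1  0.3 16.7] yaw-rel 180.05 w 0.0
```

```bash
cat >> h.py <<'E'
def prof(y=-60,n="side",cx=0,cz=82):
    m=np.load("m.npy");im=cv2.cvtColor(manip.capture(n),cv2.COLOR_BGR2GRAY).astype(np.float32);o=[]
    for b in range(-90,100,10):
        r=np.radians(b);uv=proj(n,w(m,[[cx+30*np.sin(r),y+d,cz+30*np.cos(r)] for d in(-3,0,3)])).astype(np.float32)
        o.append((b,int(cv2.remap(im,uv[:,:1],uv[:,1:],cv2.INTER_LINEAR).mean())))
    print(n,o)
E
python3 -c "
from h import *
prof();prof(-50)"
```

```text
side [(-90, 87), (-80, 85), (-70, 36), (-60, 18), (-50, 18), (-40, 17), (-30, 19), (-20, 18), (-10, 16), (0, 18), (10, 21), (20, 23), (30, 28), (40, 51), (50, 80), (60, 67), (70, 47), (80, 40), (90, 22)]
side [(-90, 133), (-80, 93), (-70, 37), (-60, 16), (-50, 18), (-40, 15), (-30, 17), (-20, 17), (-10, 21), (0, 18), (10, 17), (20, 14), (30, 19), (40, 70), (50, 126), (60, 192), (70, 168), (80, 94), (90, 44)]
```

The flat's near edge is now at about 38°, so the roll follows the tip without slipping. I'll carry on.

```bash
for i in 1 2 3 4; do python3 inch.py '0,-1.5,0,0.2,0 | 0,-1.5,0,0.2,0 | 0,-1,0,0.1,0' | grep -E 'zzz';python3 -c "
from h import *
st()"; done; python3 -c "
from h import *
prof(-50)"
```

```text
t 10.15 mount xyz [  5.5 -24.6 112.1] F mount [-6.1  0.2 20.2] yaw-rel 180.06 w 0.2
t 10.525 mount xyz [ 11.1 -24.6 111.7] F mount [-1.6  0.3 15.6] yaw-rel 180.05 w 0.1
t 10.9 mount xyz [ 15.1 -24.6 111. ] F mount [-0.8 -0.2 13.4] yaw-rel 180.05 w -0.3
t 11.275 mount xyz [ 19.  -24.7 109.8] F mount [0.5 0.5 8.9] yaw-rel 180.04 w 0.2
side [(-90, 140), (-80, 117), (-70, 75), (-60, 23), (-50, 17), (-40, 16), (-30, 16), (-20, 18), (-10, 17), (0, 19), (10, 20), (20, 17), (30, 19), (40, 16), (50, 17), (60, 46), (70, 63), (80, 44), (90, 30)]
```

```bash
python3 inch.py '0,0,0,-15,0 | 0,28,0,0,0 | 0,0,0,10,0 | 0,0,0,0,0'|grep zzz; python3 -c "
from h import *
st();prof(-50);prof(-30);prof(-30,'top')"
```

```text
t 11.825 mount xyz [-11.1 -24.8 112.7] F mount [0.3 0.4 0.6] yaw-rel 180.04 w 0.4
side [(-90, 140), (-80, 118), (-70, 73), (-60, 24), (-50, 17), (-40, 15), (-30, 15), (-20, 18), (-10, 17), (0, 15), (10, 17), (20, 18), (30, 24), (40, 25), (50, 30), (60, 71), (70, 95), (80, 66), (90, 43)]
side [(-90, 133), (-80, 105), (-70, 60), (-60, 28), (-50, 19), (-40, 16), (-30, 28), (-20, 33), (-10, 35), (0, 46), (10, 23), (20, 18), (30, 17), (40, 23), (50, 26), (60, 66), (70, 105), (80, 99), (90, 74)]
top [(-90, 157), (-80, 157), (-70, 157), (-60, 157), (-50, 157), (-40, 156), (-30, 155), (-20, 155), (-10, 155), (0, 155), (10, 154), (20, 154), (30, 153), (40, 154), (50, 153), (60, 154), (70, 153), (80, 153), (90, 153)]
```

```bash
python3 inch.py '0,-2,0,1.5,0 | 0,0,0,1.5,0 | 0,0,0,0,0'|grep zzz;python3 -c "
from h import *
st()"; for i in 1 2 3 ; do python3 inch.py '0,-1.5,0,0,0 | 0,-1.5,0,-0.2,0 | 0,-1,0,0,0' | grep -E 'zzz';python3 -c "
from h import *
st()"; done; python3 -c "
from h import *
prof(-50)"
```

```text
t 12.35 mount xyz [ -8.3 -24.8 111.9] F mount [-4.4  0.5 14.2] yaw-rel 180.04 w -0.0
t 12.725 mount xyz [ -3.6 -24.7 111.9] F mount [-1.5 -0.  10.9] yaw-rel 180.04 w -0.3
t 13.1 mount xyz [  0.3 -24.7 111.7] F mount [-0.9  0.7  7.6] yaw-rel 180.04 w -0.5
t 13.475 mount xyz [  3.9 -24.8 111.2] F mount [-1.   0.1  4.5] yaw-rel 180.04 w 0.1
side [(-90, 147), (-80, 116), (-70, 56), (-60, 40), (-50, 87), (-40, 15), (-30, 20), (-20, 18), (-10, 15), (0, 20), (10, 19), (20, 19), (30, 17), (40, 16), (50, 18), (60, 33), (70, 62), (80, 56), (90, 44)]
```

The white line has come up to about -50° and the tip is dropping, so the flat is dropping onto the far face. I'll press down to seat it, then lift and look.

```bash
python3 inch.py '0,0,0,1,0 | 0,0,0,1,0 | 0,0,0,0,0'|grep zzz;python3 -c "
from h import *
st()"; python3 inch.py '0,0,0,-20,0 | 0,20,0,-45,0 | 0,0,0,0,0 | 0,0,0,0,0' | grep -E 'zzz'
python3 - <<'E'
from h import *
s,m=st()
m=np.load("m.npy")
prof(-50,cx=3,cz=80)
p=manip.camera_params("wrist");T=np.eye(4);T[:3,:3]=s["tcp_rot"];T[:3,3]=s["ee_pos"]
P["wrist"]=dict(mtx=p["mtx"],world_from_camera=T@p["T_tool_cam"])
for b in(-80,-70,-60,-50,-45,-40,-30,-20):
    r=np.radians(b);print(b,np.round(proj("wrist",w(m,[[3+30*np.sin(r),-66,80+30*np.cos(r)],[3+30*np.sin(r),46,80+30*np.cos(r)]])).ravel()))
a=cv2.resize(manip.capture("wrist")[120:280,220:440],None,fx=3.6,fy=3.6,interpolation=cv2.INTER_CUBIC)
cv2.imwrite("pics/w4.png",a)
E
```

```text
t 13.9 mount xyz [  5.7 -24.8 110.8] F mount [-0.1 -0.4 12.2] yaw-rel 180.04 w -0.0
t 14.4 mount xyz [-17.2 -24.8 173.2] F mount [0.3 0.2 0. ] yaw-rel 180.04 w -0.2
side [(-90, 116), (-80, 76), (-70, 21), (-60, 13), (-50, 52), (-40, 88), (-30, 19), (-20, 18), (-10, 18), (0, 24), (10, 30), (20, 26), (30, 23), (40, 25), (50, 27), (60, 53), (70, 105), (80, 98), (90, 47)]
-80 [260. 192. 417. 193.]
-70 [259. 196. 419. 196.]
-60 [258. 201. 421. 201.]
-50 [258. 207. 422. 207.]
-45 [257. 210. 423. 211.]
-40 [257. 214. 423. 214.]
-30 [256. 222. 424. 222.]
-20 [256. 229. 425. 230.]
```

View pics/w4.png

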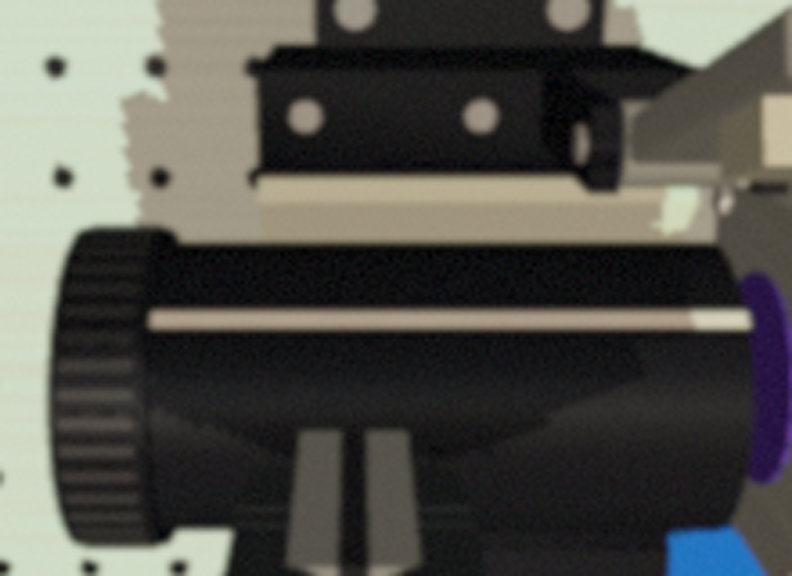

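The white line is at row 209, which corresponds to about -45°, close to bedded. I'll probe the crown height again (about 109.6 bedded, against about 112 on the round) while making a small roll nudge.

```bash
python3 inch.py '0,-20,0,30,0 | 0,0,0,30,0 | 0,0,0,0,0'|grep zzz; for i in 1 2 3; do python3 inch.py '0,0,0,1,0 | 0,0,0,0,0'|grep zzz; python3 -c "
from h import *
st()"; done
```

```text
t 15.125 mount xyz [  2.7 -24.8 112.6] F mount [-0.3 -0.3  0.4] yaw-rel 180.05 w -0.0
t 15.375 mount xyz [  3.1 -24.8 112. ] F mount [ 1.  -1.   0.6] yaw-rel 180.04 w 0.5
t 15.625 mount xyz [  3.  -24.8 110.8] F mount [ 1.1 -0.7 -0.4] yaw-rel 180.04 w 0.5
```

```bash
for i in 1 2 3; do python3 inch.py '0,0,0,0.7,0 | 0,0,0,0,0'|grep zzz; python3 -c "
from h import *
st()"; done
```

```text
t 15.875 mount xyz [  3.  -24.8 110. ] F mount [0.6 0.1 1.2] yaw-rel 180.05 w -0.1
t 16.125 mount xyz [  3.1 -24.8 109.6] F mount [-0.2  1.   2.5] yaw-rel 180.04 w -0.3
t 16.375 mount xyz [  3.1 -24.8 109.5] F mount [-1.8  0.4  8.6] yaw-rel 180.04 w -0.2
```

The crown is now at 109.6, 2.4 mm lower than before, so the flat is bedded. Next I'll slide it home by pushing on the ring's end face.

```bash
python3 inch.py '0,0,0,-20,0 | 0,0,-50,0,0 | 0,0,-45,0,0 | 0,0,0,30,0 | 0,0,0,25,0 | 0,0,0,0,0'|grep zzz; python3 -c "
from h import *
st()"; for i in 1 2; do python3 inch.py '0,0,2,0,0 | 0,0,2,0,0 | 0,0,0,0,0'|grep zzz; python3 -c "
from h import *
st()"; done
```

```text
t 17.125 mount xyz [   1.3 -119.7   72. ] F mount [ 0.1 -0.8 -0.7] yaw-rel 180.02 w -0.1
t 17.5 mount xyz [   3.8 -115.5   74.5] F mount [0.1 0.9 0.2] yaw-rel 180.08 w 0.1
t 17.875 mount xyz [   3.1 -111.6   73.7] F mount [ 0.9 -0.3 -0.2] yaw-rel 180.06 w 0.2
```

```bash
for i in 1 2 3 4; do python3 inch.py '0,0,1.5,0,0 | 0,0,1.5,0,0 | 0,0,1.5,0,0'|grep zzz; python3 -c "
from h import *
st()"; done
```

```text
t 18.25 mount xyz [   3.1 -107.2   73.6] F mount [ 0.2  0.2 -0.6] yaw-rel 180.04 w 0.1
t 18.625 mount xyz [   3.1 -102.7   73.7] F mount [ 0.5  0.3 -0.9] yaw-rel 180.04 w 0.0
t 19.0 mount xyz [  3.1 -98.2  73.7] F mount [-0.1  0.3 -0.1] yaw-rel 180.04 w -0.3
t 19.375 mount xyz [  3.1 -93.9  73.7] F mount [-0.3 -1.6 -1.2] yaw-rel 180.03 w 0.3
```

```bash
for i in 1 2 3 4 5 6 7; do python3 inch.py '0,0,1,0,0 | 0,0,1,0,0 | 0,0,0,0,0'|grep zzz; python3 -c "
from h import *
st()"|cut -c1-80; done
```

```text
t 19.75 mount xyz [  3.1 -91.7  73.7] F mount [-0.1 -0.8  0.6] yaw-rel 180.05 w 
t 20.125 mount xyz [  3.1 -89.6  73.7] F mount [ 0.5 -0.4  0.5] yaw-rel 180.05 w
t 20.5 mount xyz [  3.1 -87.6  73.7] F mount [ 0.3 -2.   0.3] yaw-rel 180.05 w 0
t 20.875 mount xyz [  3.2 -86.6  73.8] F mount [-1.2 -4.   2.1] yaw-rel 180.01 w
t 21.25 mount xyz [  3.3 -85.9  74.1] F mount [-0.7 -9.5  3.7] yaw-rel 179.97 w 
t 21.625 mount xyz [  3.4 -85.7  74.2] F mount [ -1.2 -14.    4.6] yaw-rel 179.9
t 22.0 mount xyz [  3.4 -85.7  74.3] F mount [ -1.8 -20.1   5.8] yaw-rel 179.83
```

The barrel is home: it stopped at y -85.7 while the force rose to 20 N. I'll back off and go up and round behind the knob.

```bash
python3 inch.py '0,0,-15,0,0 | 0,0,-10,0,0 | 0,0,0,-50,0 | 0,0,0,-50,0 | 0,0,0,-55,0 | 0,0,0,0,0'|grep zzz
python3 - <<'E'
from h import *
go(-115,25,196)
for b in(-50,-45,-40):
    r=np.radians(b);print(b,[proj(n,w(np.load("m.npy"),[3+30*np.sin(r),-20,80+30*np.cos(r)])).round(1).tolist() for n in("side","top")])
c=np.zeros((480,800,3),np.uint8)
c[:,:400]=cv2.resize(manip.capture("side")[150:246,290:370],(400,480),interpolation=cv2.INTER_CUBIC)
c[:,400:]=cv2.resize(manip.capture("top")[155:227,315:375],(400,480),interpolation=cv2.INTER_CUBIC)
cv2.imwrite("pics/s5.png",c)
E
```

```text
t 22.75 mount xyz [   6.  -104.7  233.1] F mount [ 0.3 -0.3 -0.1] yaw-rel 180.07 w -0.8
tool d [121.2 129.9  36.1] dist 181
-50 [[[322.5, 203.2]], [[349.2, 201.2]]]
-45 [[[323.0, 202.6]], [[349.5, 200.5]]]
-40 [[[323.7, 202.1]], [[349.7, 199.8]]]
```

View pics/s5.png

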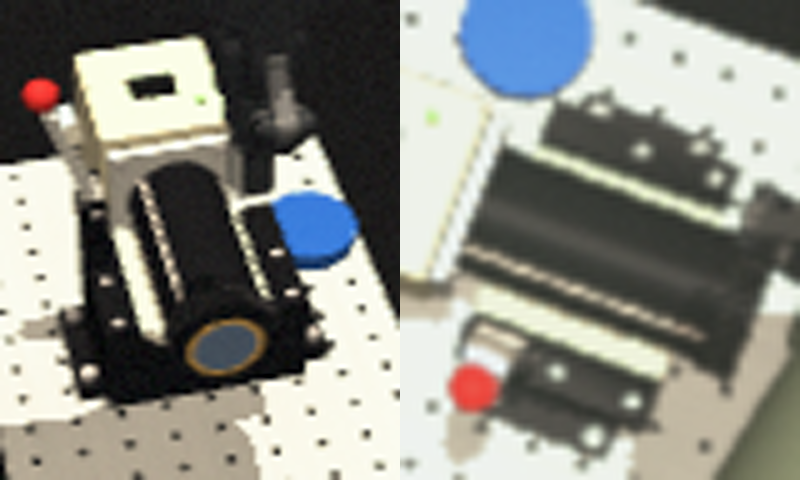

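Both views show the barrel up against the flange with its white line running along the upper near side. The knob is unmoved. Next I'll go behind the knob.

```bash
python3 inch.py '0,50,0,0,0 | 0,50,0,0,0 | 0,21,40,0,0 | 0,0,50,0,0 | 0,0,40,0,0 | 0,0,0,36,0 | 0,0,0,0,0'|grep zzz; python3 -c "
from h import *
st()"; for i in 1 2 3; do python3 inch.py '0,-3,0,0,0 | 0,-3,0,0,0 | 0,-2,0,0,0'|grep zzz; python3 -c "
from h import *
st()"; done
```

```text
t 23.725 mount xyz [-121.5   25.1  189.4] F mount [-0.2  0.6 -0.6] yaw-rel 180.12 w -0.2
t 24.1 mount xyz [-109.1   24.9  193.4] F mount [-0.5 -0.5  0.2] yaw-rel 179.99 w 0.2
t 24.475 mount xyz [-101.8   25.1  192.7] F mount [-0.4 -0.5  0.1] yaw-rel 180.04 w 0.1
t 24.85 mount xyz [-94.   25.2 192.7] F mount [-2.8  0.6  1.6] yaw-rel 180.05 w -0.4
```

```bash
for i in 1 2; do python3 inch.py '0,-4,0,0,0 | 0,-4,0,0,0 | 0,-4,0,0,0 | 0,-4,0,0,0 | 0,-4,0,0,0 | 0,-4,0,0,0 | 0,-4,0,0,0'|grep zzz; python3 -c "
from h import *
st()"; done
```

```text
t 25.725 mount xyz [-65.7  25.1 192.7] F mount [-2.   0.1  0.7] yaw-rel 180.04 w -0.1
t 26.6 mount xyz [-37.9  25.1 192.6] F mount [-1.5 -0.1 -1.5] yaw-rel 180.04 w 0.1
```

```bash
python3 inch.py '0,-4,0,0,0 | 0,-4,0,0,0 | 0,-4,0,0,0 | 0,-4,0,0,0'|grep zzz; python3 -c "
from h import *
st()";python3 inch.py '0,2,0,0,0 | 0,3,0,-20,0 | 0,0,0,-15,0 | 0,-15,0,0,0 | 0,-14,0,0,0 | 0,0,0,0,0'|grep zzz; python3 -c "
from h import *
st()"
```

```text
t 27.1 mount xyz [-21.3  25.3 192.9] F mount [-1.1 -0.8  0.3] yaw-rel 180.04 w -0.2
t 27.85 mount xyz [  3.2  25.  226.7] F mount [-0.7  0.1  0.3] yaw-rel 180.01 w -0.1
```

```bash
python3 inch.py '0,0,0,12,0 | 0,0,0,12,0 | 0,-1,0,5,0 | 0,-1,0,5,0 | 0,-2,0,5,0 | 0,-2,0,5,0 | 0,-2,0,5,0'|grep zzz; python3 -c "
from h import *
st()";python3 inch.py '0,-3,0,5,0 | 0,-3,0,5,0 | 0,-3,0,5,0 | 0,-2,0,5,0 | 0,-2,0,5,0'|grep zzz; python3 -c "
from h import *
st()"
```

```text
t 28.725 mount xyz [ 15.8  25.4 182. ] F mount [ 5.  -1.3  6.9] yaw-rel 180.01 w 0.1
t 29.35 mount xyz [ 22.5  25.2 152.9] F mount [-0.1  0.6  1.4] yaw-rel 180.05 w -0.2
```

```bash
python3 inch.py '0,-2,0,4,0 | 0,-2,0,4,0 | 0,-1,0,4,0 | 0,-1,0,3,0 | 0,0,0,0,0'|grep zzz; for i in 1 2 3 4; do python3 -c "
from h import *
st()";python3 inch.py '0,0,0,1,0 | 0,0,0,1,0 | 0,0,0,0,0'|grep zzz; done; python3 -c "
from h import *
st()"
```

```text
t 29.975 mount xyz [ 28.9  25.2 138.4] F mount [-0.4  0.3  0. ] yaw-rel 180.04 w -0.0
t 30.35 mount xyz [ 29.3  25.3 136.9] F mount [ 0.2 -0.7 -0.1] yaw-rel 180.04 w -0.2
t 30.725 mount xyz [ 29.1  25.2 134.6] F mount [ 0.8 -0.6 -0. ] yaw-rel 180.04 w -0.2
t 31.1 mount xyz [ 28.9  25.2 132.5] F mount [1.  0.1 0.1] yaw-rel 180.04 w 0.0
t 31.475 mount xyz [ 29.   25.2 130.7] F mount [ 1.  -0.3  1. ] yaw-rel 180.04 w -0.3
```

```bash
for i in 1 2 3; do python3 inch.py '0,0,0,0.8,0 | 0,0,0,0.7,0 | 0,0,0,0,0'|grep zzz; python3 -c "
from h import *
st()"; done
```

```text
t 31.85 mount xyz [ 29.2  25.3 130.2] F mount [-2.9 -0.6  9. ] yaw-rel 180.05 w 0.2
t 32.225 mount xyz [ 29.3  25.3 129.9] F mount [-4.5 -0.7 16.1] yaw-rel 180.05 w 0.0
t 32.6 mount xyz [ 29.4  25.4 129.6] F mount [-8.  -0.9 24.5] yaw-rel 180.06 w -0.3
```

The arm came to a firm stop with the knob top at about 130.3 (131 when level), so the pad is on the bedded barrel. I'll retreat and check.

```bash
python3 inch.py '0,0,0,-10,0 | 0,0,0,-40,0 | 0,0,0,-50,0 | 0,50,0,-20,0 | 0,60,0,0,0 | 0,50,0,0,0 | 0,0,0,0,0'|grep zzz
python3 - <<'E'
from h import *
s,m=st()
for t in(0,.05,.1): print(t,[proj(n,w(m,[-55+86*np.cos(t),28,121+86*np.sin(t)])).round(1).tolist() for n in("side","top")])
c=np.zeros((480,800,3),np.uint8)
a=manip.capture("side");b=manip.capture("top")
for n,i in(("side",a),("top",b)):
    h=cv2.cvtColor(i,cv2.COLOR_BGR2HSV);k=((h[...,0]<6)|(h[...,0]>174))&(h[...,1]>170)&(h[...,2]>110);v,u=np.nonzero(k[140:270,260:420]);print(n,u.mean()+260,v.mean()+140,len(u))
c[:,:400]=cv2.resize(a[150:246,290:370],(400,480),interpolation=cv2.INTER_CUBIC)
c[:,400:]=cv2.resize(b[155:227,315:375],(400,480),interpolation=cv2.INTER_CUBIC)
cv2.imwrite("pics/s6.png",c)
E
```

```text
t 33.475 mount xyz [-135.    25.   245.8] F mount [ 0.2 -0.5 -0.4] yaw-rel 180.12 w 0.2
0 [[[335.4, 184.4]], [[340.1, 177.9]]]
0.05 [[[335.4, 183.3]], [[340.1, 177.7]]]
0.1 [[[335.3, 182.3]], [[340.1, 177.6]]]
side 335.8 184.24 25
top 339.7826086956522 177.95652173913044 23
```

View pics/s6.png

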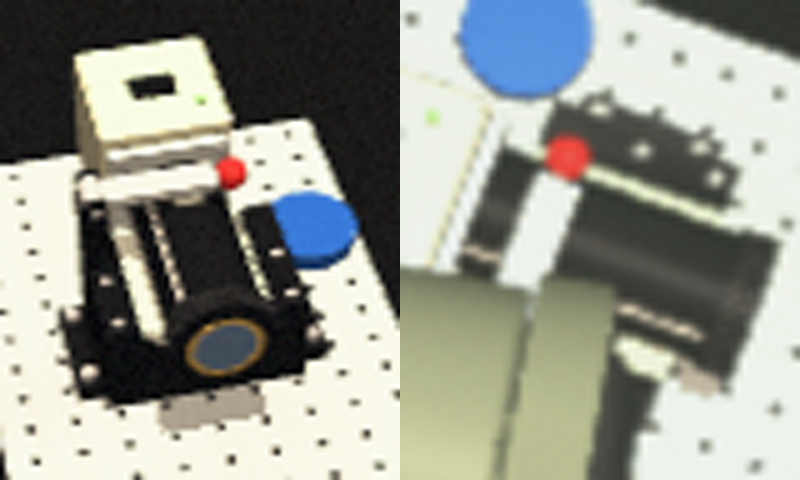

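The hold-down arm lies level across the barrel: the knob measures (335.8,184.2) against a predicted (335.4,184.4) at angle 0. The white line is in place, the barrel is home and the cap hasn't moved.

```bash
python3 -c "
from cell import manip
print(manip.finish_job())"
```

```text
the job is handed in; nothing more can be done
None
```

The job is handed in: the barrel is bedded on the far face and home against the flange, the hold-down is level on it, and it took about 34 s; an early stroke slipped off the crown at about 69 N contact force, under the 120 N wrist limit but above the 40 N limit for the arm or gripper body if fingertips count.

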